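# Index the ratchet table back one notch

## Task

The sample table has been turned one notch too far. With a fingertip, gently lift the red pawl by its ball knob and throw it right over so that it stays clear of the teeth, push the wheel one notch backward (clockwise seen from above) by one of its yellow posts, then tip the pawl over again so that it drops fully into the next notch and locks the wheel. Nothing is to be pinched or picked up: the brass sample keeps standing in the middle of the wheel, and everything else stays where it is.

Things in the scene. Friction and masses are not known exactly. Their poses are not given: they have to be found in the camera images.
- fixture: Grey base plate of the index table, 250 (x) by 240 (y) by 14 mm, bolted to the bench. Origin: centre of its underside; z up. The wheel's upright axis passes through the origin; the red pawl stands over the wheel's rim on the +x side, on a blue bracket (12 by 30 mm, centre x = 105, y = -45 mm, top 78 mm above the bench).
- wheel_center (a point): Centre of the wheel's upper face, 42 mm above the bench; its axes turn with the wheel. Dark wheel, 176 mm across, 8 steel saw teeth on top at radius 68 to 88 mm, crests 12 mm above the face. Each tooth has an upright face looking clockwise (seen from above), a 6 mm crest and a 34 mm slope behind it; flat gaps of 21 mm lie between.
- post0 (a point): Centre of the top of a yellow push post on the wheel: upright, 12 mm across, 36 mm tall from the wheel's face, axis 58 mm from the wheel's axis, top 78 mm above the bench. With joint wheel at 0 it stands at 45 degrees from the fixture's +x axis towards its +y.
- post1 (a point): Same, the second post, 90 degrees anticlockwise (seen from above) of post0 (135 degrees at wheel = 0).
- post2 (a point): Same, the third post (225 degrees at wheel = 0).
- post3 (a point): Same, the fourth post (315 degrees at wheel = 0).
- wheel (a joint): Wheel angle, rad, grows anticlockwise (forward) from above; starts at 0.02 to 0.12. A notch is 0.785. With the pawl down the nose stops backward turning at 0, and at -0.785 in the next notch. The nose falls fully home there with the wheel between -0.78 and -0.62: further forward it lands on a slope, further back on a crest. Friction about 2 N at a post; stays where left.
- pawl_knob (a point): Centre of the red ball knob, 20 mm across, on the pawl's 8 mm thick stem, 60 mm from its pin (along the fixture's x, at x = 78, y = -45 mm, 68 mm above the bench). Fixture frame: pawl down, x = 78, y = -15 mm, 120 mm above the bench; thrown over, y = -78 mm, 118 mm up; midway 128 mm up. Pushing it towards -y lifts the nose.
- pawl (a joint): Pawl angle, rad: 0 is down, nose home in a notch; 1.1 is thrown fully over against its stop. It balances at about 0.7: gravity carries it either way from there, so past that it stays up. It takes about 0.3 N at the knob. If it rests on a slope, pushing the wheel further back lets it sink home.
- sample: Brass turned sample, loose, standing in the middle of the wheel: 28 mm across at the foot, 20 mm above, 34 mm tall. Origin: centre of its underside, z up. It rides round with the wheel.
- ring_gauge: Loose steel ring, 34 mm across, 18 mm tall, lying on the base plate's corner at its -x, +y side. Origin: centre of its underside.
- plug_gauge: Loose dark steel plug gauge, 20 mm across, 50 mm tall, standing on the base plate's corner at its -x, -y side. Origin: centre of its underside.
- cleaner: Loose white bottle with blue cap, 44 mm across, 100 mm tall, on the bench. Origin: centre of its underside.
- driver: Loose screwdriver, 170 mm long, lying on the bench. Origin: under its middle.
- gauge_block: Loose steel block 35 by 60 by 20 mm on the bench. Origin: centre of its underside.
- sample_tray: Loose white plastic tray 120 by 90 by 28 mm on the bench. Origin: centre of its underside.

How it is judged:
By the outcome, as a careful person would: the job done as asked, in the order asked, and still so for the second after the job is handed in, with the robot touching nothing.
It also fails if it takes over 64 s, if anything falls off the work surface, if the arm or the gripper's body presses on something with over 40 N, if the wrist force passes 120 N, or if a joint passes its speed limit or range.

## Robot

A 6-joint arm with a two-finger parallel gripper is mounted at the origin on the work surface. World frame = base frame: x ahead of the robot, y to its left, z up, the work surface at z = 0. Lengths are in m, angles in rad, forces in N, time in s.
With the tool pointing down it reaches from about 0.425 to 0.95 m from the base axis. Payload 3.5 kg.
Tool frame: the origin (TCP) lies at the very end of the fingers, on their centre line; the grasp point (between the pads) lies 19 mm behind it (ctrl.grip_point_offset is the distance from the TCP to the grasp point, in m); z points along the fingers, y is the line along which they close (so a half turn about z gives the same grasp; the last joint's range is limited). The gripper opens to 85 mm and grips with 20 to 120 N. Pads are 22 mm wide; open, the fingers measure 114 mm over their backs; the gripper's body (76 mm by 85 mm) begins 54 mm behind the grasp point. The pads swing forward as they close: fully open they stand 13 mm farther back than shut.
Start: joints at [-1.323, 0.286, 1.577, -0, 1.279, -0.15], TCP at [0.262, -0.622, 0.231] pointing down, gripper open.
Joint ranges: [-2.77, 2.77], [-0.9, 2.22], [0.21, 2.48], [-1.53, 4.67], [0.24, 2.81], [-2.84, 2.84]. Speed limits (rad/s): [2.79, 2.79, 3.14, 3.14, 3.14, 3.14].

## Interface

Orientations are given as a unit quaternion [x, y, z, w].
In Python, from plant import telemetry, vision, ctrl gives the robot as it stands.
- The arm moves only by the tool arm_command, never from a script. Its argument "series" is one flat list of numbers, 7 for each row, row after row: the shift along the tool's x, y, z in cm, then the turn, a rotation vector about the tool's x, y, z in degrees, then the closure, from 0 (fully open) to 1 (shut). A call has 1 to 10 rows; each row is the pose to reach, as a shift and turn from the pose commanded when the call began, along the tool's axes at that moment; what a row does not reach only later rows make up. A row lasts 1/12 s, in which the tool goes at most 41.7 mm and 7.16 degrees, less where a joint would pass 70% of its speed; a pose out of reach is approached as far as the arm can. A call with a gripper value outside its range is refused whole. The fingers move at their own pace and stop on an object; "force" is the grip in N (left out, the last holds). Time passes only in rows, so rows that repeat a pose let the fingers close. It gives the time, the measured TCP pose, the force, the opening and the grip force at its end, in the units of the state.
- telemetry.get_state(): the state, without advancing time (a new reading comes with each control period).
- vision.read_camera(name): name is "scene" or "top"; returns a dict with "color" (400x640x3 uint8, blue, green, red), "K" (3x3 intrinsics, pixels), "rvec" (rotation vector, rad) and "tvec" (3), from world to camera coordinates, as OpenCV has them. Camera axes: x right, y down, z forward; pixel columns grow to the right and rows downward; lengths in m; the calibration is good to about 2 mm. A picture is of the moment at which its call begins. There is no depth.
- ctrl.sign_off(): hands the job in; it is judged then, once.
The state is a dict: "time": time; "qpos": joint angles; "dq": joint speeds; "joint_efforts": joint torques, N m; "eef_pos": TCP position; "tcp_rot": TCP orientation; "contact_force": force on the tool from outside, world axes, zero at the start; "wrist_torque": the same for the moment, N m; "opening": opening from 0.0 (shut) to 1.0 (fully open); "finger_force": force on a finger pad.
Only numpy, scipy, OpenCV 4.12 (cv2) and the standard library are available. Lean on these libraries where they do the work, as an engineer would, in place of code of your own. Each camera call takes 0.05 s, during which the arm holds its last target. There are 200 camera calls.

## Working session

There is one attempt and no reset: what is moved stays moved. The work goes in short steps, Python scripts to look and compute and a tool call to move; the robot and the scene stay as the last step left them, time stands still between calls to the robot, and variables do not carry over. Pictures are saved under pics/ and viewed, at most 10 in all, crops included, and the job is handed in when it is done.

Besides the shell and the picture viewer there is one more tool, called after ">>>" by a JSON object that holds its "method" and its "body". arm_command: Moves the arm, as the interface text tells. Its arguments: {"type":"object","properties":{"series":{"type":"array","items":{"type":"number"}},"force":{"type":"number"}},"required":["series"]}

```bash
mkdir -p pics; cat > h.py <<'E'
import numpy as np, cv2
from plant import telemetry, vision, ctrl
from scipy.spatial.transform import Rotation as R
def cam(n):
    c=vision.read_camera(n); c['R']=cv2.Rodrigues(np.array(c['rvec'],float))[0]; c['t']=np.array(c['tvec'],float).ravel(); c['K']=np.array(c['K']); return c
def ray(c,uv):
    d=c['R'].T@np.linalg.solve(c['K'],[uv[0],uv[1],1.]); return -c['R'].T@c['t'],d
def onz(c,uv,z):
    o,d=ray(c,uv); return o+d*(z-o[2])/d[2]
def proj(c,p):
    q=c['K']@(c['R']@np.array(p,float)+c['t']); return q[:2]/q[2]
def blobs(c,lo,hi,amin=15):
    m=cv2.inRange(cv2.cvtColor(c['color'],cv2.COLOR_BGR2HSV),lo,hi)
    n,_,s,ce=cv2.connectedComponentsWithStats(m)
    return [(s[i,4],ce[i].round(1),s[i,:4]) for i in range(1,n) if s[i,4]>=amin]
E
python3 - <<'E'
from h import *
for n in('top','scene'):
    c=cam(n); cv2.imwrite(f'pics/{n}0.png',c['color'])
    print(n,'pos',-c['R'].T@c['t'])
    print('yellow',blobs(c,(20,120,100),(35,255,255)))
    print('red',blobs(c,(0,140,70),(8,255,255)),blobs(c,(172,140,70),(180,255,255)))
    print('blue',blobs(c,(95,120,50),(125,255,255)))
s=telemetry.get_state();print(s['tcp_rot'],s['eef_pos'],R.from_quat(s['tcp_rot']).as_matrix().round(3))
E
```

```text
top pos [ 0.32166463 -0.00391697  1.03390878]
yellow [(np.int32(2782), array([424.5,  83. ]), array([395,  57,  61,  53], dtype=int32)), (np.int32(31), array([304. , 195.3]), array([301, 192,   6,   8], dtype=int32)), (np.int32(27), array([334.7, 204.1]), array([333, 201,   5,   7], dtype=int32)), (np.int32(34), array([314.1, 213.6]), array([311, 211,   7,   7], dtype=int32)), (np.int32(28), array([294.1, 225.6]), array([292, 223,   5,   7], dtype=int32)), (np.int32(26), array([325.4, 234.8]), array([323, 232,   6,   7], dtype=int32))]
red [(np.int32(168), array([333.4, 188. ]), array([324, 179,  22,  18], dtype=int32)), (np.int32(327), array([470.1, 266.8]), array([465, 250,  11,  34], dtype=int32))] []
blue [(np.int32(2695), array([367.6,  86.3]), array([340,  60,  57,  54], dtype=int32)), (np.int32(77), array([344.9, 182.5]), array([339, 178,  13,  13], dtype=int32)), (np.int32(72), array([164.7, 240.5]), array([160, 236,  11,   9], dtype=int32))]
scene pos [1.07097292 0.54601671 0.97313032]
yellow [(np.int32(36), array([338.6, 191.9]), array([337, 187,   4,  11], dtype=int32)), (
[... 307 characters left out ...]
], dtype=int32))]
red [(np.int32(184), array([276.6, 127.5]), array([265, 120,  24,  17], dtype=int32)), (np.int32(134), array([300.9, 206.1]), array([295, 193,  13,  26], dtype=int32))] []
blue [(np.int32(2960), array([338.5,  18.1]), array([293,   0,  87,  49], dtype=int32)), (np.int32(71), array([288.7, 209.2]), array([286, 200,   6,  21], dtype=int32)), (np.int32(3459), array([183.4, 259.7]), array([144, 222,  78,  77], dtype=int32)), (np.int32(89), array([462.4, 268.2]), array([457, 264,  12,  10], dtype=int32))]
[ 9.80283239e-01  1.97594617e-01 -4.78917221e-05 -1.06634968e-03] [ 0.26137126 -0.62168376  0.2300798 ] [[ 0.922  0.387 -0.001]
 [ 0.387 -0.922  0.002]
 [ 0.    -0.002 -1.   ]]
```

View pics/top0.png

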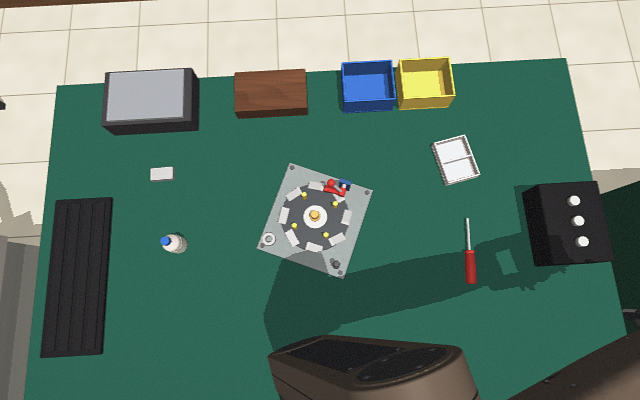

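View pics/scene0.png

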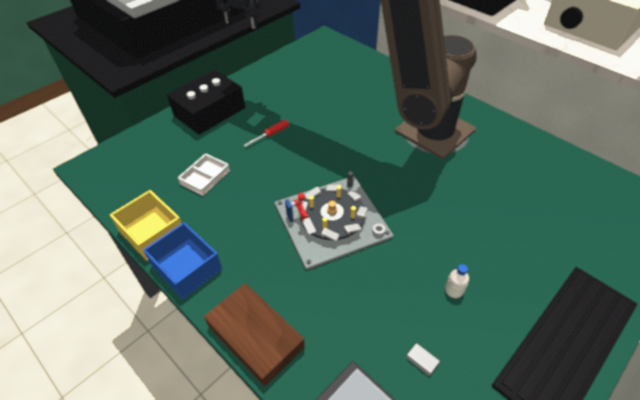

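The pictures show the plate near the middle: in the top view its corners lie at about (291,164), (372,190), (343,278) and (257,248), with the red pawl at (333,188). The posts are four yellow dots around the sample at (314,214), and in the scene view the pawl is at (301,206).

```bash
cat >> h.py <<'E'
def tri(a,ua,b,ub):
    A=[];B=[]
    for c,u in((a,ua),(b,ub)):
        o,d=ray(c,u); d=d/np.linalg.norm(d); P=np.eye(3)-np.outer(d,d); A.append(P);B.append(P@o)
    return np.linalg.lstsq(np.vstack(A),np.hstack(B),rcond=None)[0]
E
python3 - <<'E'
from h import *
t=cam('top');s=cam('scene')
P=[onz(t,u,.078) for u in((304,195.3),(334.7,204.1),(325.4,234.8),(294.1,225.6))]
P=np.array(P);c=P.mean(0);print(P.round(4),'centre',c.round(4))
d=P-c;print(np.hypot(d[:,0],d[:,1]),np.degrees(np.arctan2(d[:,1],d[:,0])))
C=np.array([onz(t,u,.014) for u in((291,164),(372,190),(343,278),(257,248))]);print('corners',C.round(4),C.mean(0))
print([proj(s,p).round(1) for p in P])
# plate contour in top
hsv=cv2.cvtColor(t['color'],cv2.COLOR_BGR2HSV)
m=((hsv[...,1]<60)&(hsv[...,2]>90)).astype(np.uint8); m[:, :240]=0;m[:,390:]=0;m[:150]=0;m[290:]=0
pts=np.argwhere(m)[:,::-1].astype(np.float32)
r=cv2.minAreaRect(pts);b=cv2.boxPoints(r);B=np.array([onz(t,u,.014) for u in b]);print(r,B.round(4),B.mean(0))
for a,b in((0,1),(1,2)): e=B[b]-B[a];print(np.linalg.norm(e),np.degrees(np.arctan2(e[1],e[0])))
cr=np.hstack([cv2.resize(t['color'][155:285,250:380],(400,400),interpolation=cv2.INTER_CUBIC),cv2.resize(s['color'][165:275,270:400],(400,400),interpolation=cv2.INTER_CUBIC)])
cv2.imwrite('pics/c1.png',cr)
E
```

```text
[[ 0.5552  0.0381  0.078 ]
 [ 0.5281 -0.0375  0.078 ]
 [ 0.4525 -0.0098  0.078 ]
 [ 0.4798  0.066   0.078 ]] centre [0.5039 0.0142 0.078 ]
[0.05661915 0.05710048 0.05675936 0.05717638] [  24.92857509  -64.91363278 -154.99458883  114.94570867]
corners [[ 0.6609  0.0723  0.014 ]
 [ 0.5747 -0.1423  0.014 ]
 [ 0.3478 -0.0486  0.014 ]
 [ 0.4372  0.1695  0.014 ]] [0.50513225 0.01272379 0.014     ]
[array([325., 217.]), array([311.5, 195.9]), array([338.6, 186. ]), array([353. , 206.3])]
((313.95001220703125, 219.64999389648438), (92.65473175048828, 93.60340881347656), 18.43494987487793) [[ 0.4338  0.1743  0.014 ]
 [ 0.6716  0.0888  0.014 ]
 [ 0.5749 -0.1442  0.014 ]
 [ 0.346  -0.0487  0.014 ]] [0.50658269 0.01754617 0.014     ]
0.25272623701431707 -19.75972579785931
0.25234867610268946 -112.54267627934158
```

View pics/c1.png

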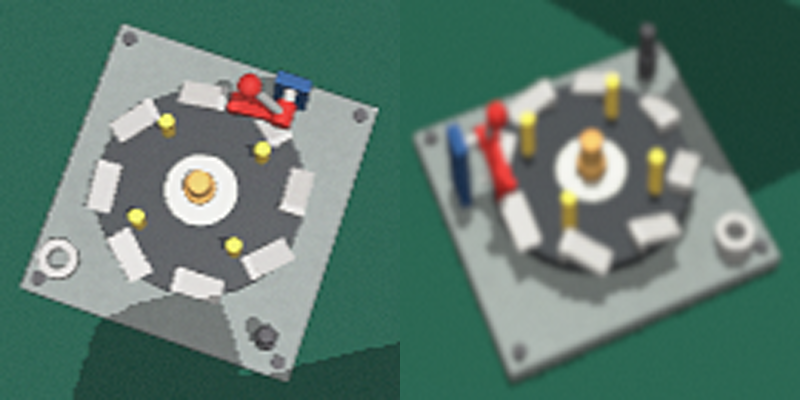

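The crop shows the red ball at about (331,183) in the top view and (301.5,196) in the scene view. The pawl is down, with its nose towards +y of the fixture, and the ring and plug gauges sit on the near corners.

```bash
cat >> h.py <<'E'
F=np.array([.5043,.0137,0]); YAW=-22.4
Rf=R.from_euler('z',YAW,degrees=True).as_matrix()
def fw(p): return F+Rf@(np.array(p,float)/1000)
def wf(p): return (Rf.T@(np.array(p)-F))*1000
def plan(fix,az):
    "shift cm along tool axes and turn to reach fixture point (mm) tool down with tool x at world azimuth az"
    s=telemetry.get_state(); r=R.from_quat(s['tcp_rot']); p=np.array(s['eef_pos'])
    t=R.from_matrix(np.array([[np.cos(np.radians(az)),np.sin(np.radians(az)),0],[np.sin(np.radians(az)),-np.cos(np.radians(az)),0],[0,0,-1]]).reshape(3,3))
    d=r.inv().apply(fw(fix)-p)*100
    print('at fix',wf(p).round(1),'shift cm',d.round(2),'turn deg',np.degrees((r.inv()*t).as_rotvec()).round(2),'t',s['time'],'f',np.round(s['contact_force'],1))
E
python3 - <<'E'
from h import *
t=cam('top');s=cam('scene')
b=tri(t,(330.9,182.95),s,(301.5,196.1));print('ball',b,'fix',wf(b))
print('expected px',proj(t,fw((78,-15,120))),proj(s,fw((78,-15,120))))
for q in((105,-45,78),(0,0,76)):print(q,proj(t,fw(q)),proj(s,fw(q)))
for sx in(1,-1):
  for sy in(1,-1): print(sx,sy,proj(t,fw((125*sx,120*sy,14))).round(1),proj(s,fw((125*sx,120*sy,14))).round(1))
T=[(304,195.3),(334.7,204.1),(325.4,234.8),(294.1,225.6)]
plan((78,25,200),-22.4);plan((78,25,109),-22.4)
E
```

```text
ball [ 0.57141432 -0.02942798  0.1192082 ] fix [ 78.48507397 -14.29852287 119.20820054]
expected px [330.79881174 183.41445713] [301.16669465 195.55993189]
(105, -45, 78) [345.26560751 181.78991351] [288.12047823 201.56854501]
(0, 0, 76) [314.76208254 214.78115465] [331.76590882 201.52876297]
1 1 [289.2 162.5] [305.8 266.5]
1 -1 [373.  190.2] [273.7 200.3]
-1 1 [256.  249.1] [393.6 233.7]
-1 -1 [343.5 279.9] [353.6 174.2]
at fix [  17.8 -680.3  230.9] shift cm [ 54.29 -45.43   3.13] turn deg [-5.000e-02  1.000e-02  4.519e+01] t 0.3 f [ 0.2 -0.7  1.2]
at fix [  17.8 -680.3  230.9] shift cm [ 54.29 -45.42  12.23] turn deg [-5.000e-02  1.000e-02  4.519e+01] t 0.3 f [ 0.2 -0.7  1.2]
```

>>> {"method": "arm_command", "body": {"series": [13,-11,0,0,0,7,1,27,-22,0,0,0,14,1,40,-34,0,0,0,21,1,54.3,-45.4,0,0,0,28,1,54.3,-45.4,0,0,0,35,1,54.3,-45.4,0,0,0,42,1,54.3,-45.4,1,0,0,45.2,1,54.3,-45.4,2,0,0,45.2,1,54.3,-45.4,3,0,0,45.2,1,54.3,-45.4,3,0,0,45.2,1]}}

```text
time: 1.13
eef_pos: [0.4528, -0.2511, 0.2228]
tcp_rot: [0.981, -0.194, 0.0, 0.0]
contact_force: [0.6, -1.2, -0.2]
opening: -0.004
finger_force: 0.0
```

```bash
python3 -c "
from h import *
plan((78,25,109),-22.4)"
```

```text
at fix [  53.3 -264.5  222.8] shift cm [  2.45 -28.95  11.37] turn deg [ 0.02 -0.06 -0.03] t 1.1333 f [ 0.6 -1.2 -0.2]
```

>>> {"method": "arm_command", "body": {"series": [1,-4,1,0,0,0,1,1.5,-8,2,0,0,0,1,2,-12,2,0,0,0,1,2.4,-16,2,0,0,0,1,2.4,-20,2,0,0,0,1,2.4,-24,2,0,0,0,1,2.4,-28,2,0,0,0,1,2.4,-29,2,0,0,0,1,2.4,-29,2,0,0,0,1,2.4,-29,2,0,0,0,1]}}

```text
time: 1.97
eef_pos: [0.5847, 0.0059, 0.2023]
tcp_rot: [0.981, -0.194, -0.0, 0.0]
contact_force: [1.0, 0.5, 0.2]
opening: 0.001
finger_force: 0.0
```

```bash
python3 -c "
from h import *
plan((78,25,110),-22.4)"
```

```text
at fix [ 77.3  23.4 202.3] shift cm [ 0.07 -0.16  9.23] turn deg [0.05 0.02 0.07] t 1.9667 f [1.  0.5 0.2]
```

>>> {"method": "arm_command", "body": {"series": [0.1,-0.2,2.5,0,0,0,1,0.1,-0.2,5,0,0,0,1,0.1,-0.2,7,0,0,0,1,0.1,-0.2,8.5,0,0,0,1,0.1,-0.2,9.2,0,0,0,1,0.1,-0.2,9.2,0,0,0,1,0.1,-0.2,9.2,0,0,0,1]}}

```text
time: 2.55
eef_pos: [0.5866, 0.0061, 0.1109]
tcp_rot: [0.981, -0.195, 0.0, 0.0]
contact_force: [0.1, 0.2, 0.4]
opening: 0.001
finger_force: 0.0
```

```bash
python3 - <<'E'
from h import *
plan((78,-5,110),-22.4)
t=cam('top');s=cam('scene')
cr=np.hstack([cv2.resize(t['color'][155:255,280:380],(400,400),interpolation=cv2.INTER_CUBIC),cv2.resize(s['color'][140:260,270:390],(400,400),interpolation=cv2.INTER_CUBIC)])
cv2.imwrite('pics/c2.png',cr)
E
```

```text
at fix [ 79.   24.3 110.9] shift cm [-0.09  2.93  0.09] turn deg [ 0.01 -0.01 -0.11] t 2.55 f [0.1 0.2 0.4]
```

View pics/c2.png

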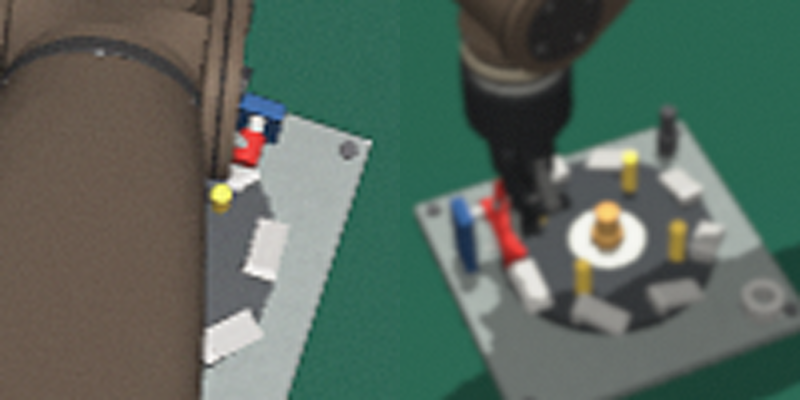

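The scene view shows the closed fingertips beside the ball, on its +y side, with the ball at crop (500,185). Nothing has been moved.

>>> {"method": "arm_command", "body": {"series": [0,0.5,0,0,0,0,1,0,1,0,0,0,0,1,0,1.5,0,0,0,0,1,0,1.9,0,0,0,0,1,0,2.3,0,0,0,0,1,0,2.7,0,0,0,0,1,0,3.1,0,0,0,0,1,0,3.5,0,0,0,0,1,0,3.9,0,0,0,0,1,0,4.3,0,0,0,0,1]}}

```text
time: 3.48
eef_pos: [0.5696, -0.0328, 0.11]
tcp_rot: [0.981, -0.194, -0.001, 0.0]
contact_force: [-0.5, -0.7, -0.5]
opening: -0.002
finger_force: 0.1
```

```bash
python3 - <<'E'
from h import *
plan((78,-48,110),-22.4)
t=cam('top');s=cam('scene')
cr=np.hstack([cv2.resize(t['color'][155:255,280:380],(400,400),interpolation=cv2.INTER_CUBIC),cv2.resize(s['color'][140:260,250:370],(400,400),interpolation=cv2.INTER_CUBIC)])
cv2.imwrite('pics/c3.png',cr)
E
```

```text
at fix [ 78.1 -18.1 110. ] shift cm [-0.01  2.99 -0.  ] turn deg [ 0.03  0.06 -0.01] t 3.4833 f [-0.5 -0.7 -0.5]
```

View pics/c3.png

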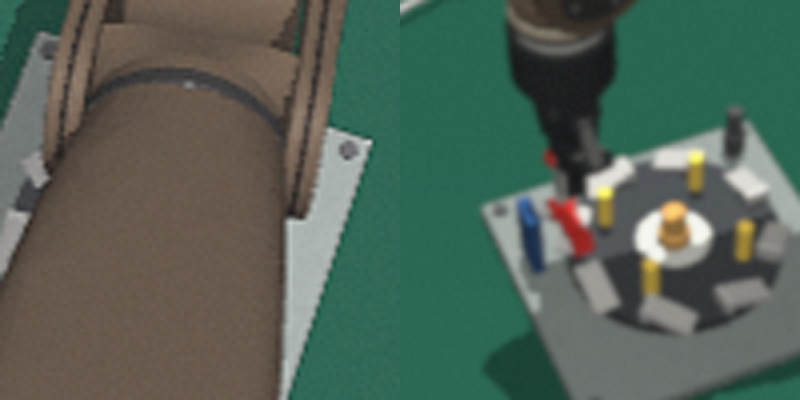

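The ball is now left of the fingers at scene crop (550,158) and the pawl is rotating up as intended.

>>> {"method": "arm_command", "body": {"series": [0,0.4,0,0,0,0,1,0,0.8,0,0,0,0,1,0,1.2,0,0,0,0,1,0,1.6,0,0,0,0,1,0,1.9,0,0,0,0,1,0,2.2,0,0,0,0,1,0,2.5,0,0,0,0,1,0,2.7,0,0,0,0,1,0,2.9,0,0,0,0,1,0,3,0,0,0,0,1]}}

```text
time: 4.42
eef_pos: [0.5587, -0.0603, 0.1105]
tcp_rot: [0.981, -0.194, 0.0, 0.0]
contact_force: [-0.3, -0.4, -0.1]
opening: -0.001
finger_force: 0.0
```

>>> {"method": "arm_command", "body": {"series": [0,0,0,0,0,0,1,0,-1.5,0,0,0,0,1,0,-3,0,0,0,0,1,0,-4,-2,0,0,0,1,0,-5,-5,0,0,0,1,0,-6,-8,0,0,0,1,-3,-8,-9,0,0,0,1,-6,-9,-9,0,0,0,1,-9,-9,-9,0,0,0,1,-12,-9,-9,0,0,0,1]}}

```text
time: 5.25
eef_pos: [0.4813, 0.0699, 0.2008]
tcp_rot: [0.981, -0.194, 0.0, -0.0]
contact_force: [-0.2, 0.7, 0.5]
opening: -0.002
finger_force: 0.0
```

```bash
python3 - <<'E'
from h import *
t=cam('top');s=cam('scene')
print('red',blobs(t,(0,140,70),(8,255,255)),blobs(s,(0,140,70),(8,255,255)))
print('exp knob up',proj(t,fw((78,-78,118))),proj(s,fw((78,-78,118))))
print('yel',blobs(s,(20,120,100),(35,255,255)))
a=np.radians(116.3); 
# chord push: post1 mid, start behind
p=lambda ang,r=58: np.array([r*np.cos(np.radians(ang)),r*np.sin(np.radians(ang))])
d=p(95)-p(137.3);d/=np.linalg.norm(d);az=np.degrees(np.arctan2(d[1],d[0]))+YAW
print('chord az',az,'posts',p(137.3),p(95))
st=(p(137.3)+p(95))/2 - d*(np.linalg.norm(p(137.3)-p(95))/2+32)
print('start',st,'d',d)
plan((*st,150),az);plan((*st,62),az)
E
```

```text
red [(np.int32(143), array([334.9, 187.8]), array([325, 181,  21,  16], dtype=int32)), (np.int32(45), array([355.1, 190.9]), array([352, 187,   7,   8], dtype=int32)), (np.int32(333), array([470. , 266.9]), array([465, 250,  11,  34], dtype=int32))] [(np.int32(184), array([276.7, 127.5]), array([265, 120,  24,  17], dtype=int32)), (np.int32(38), array([292.1, 180.1]), array([289, 177,   7,   7], dtype=int32)), (np.int32(57), array([300.1, 202.4]), array([295, 199,  11,   8], dtype=int32))]
exp knob up [355.5100593  191.84659759] [292.27031499 179.61168965]
yel [(np.int32(37), array([338.2, 191.4]), array([336, 187,   5,  10], dtype=int32)), (np.int32(2411), array([144.3, 219.8]), array([110, 190,  71,  70], dtype=int32)), (np.int32(37), array([311.2, 201.6]), array([309, 197,   5,  11], dtype=int32)), (np.int32(50), array([352.7, 211.3]), array([351, 206,   5,  12], dtype=int32)), (np.int32(34), array([324.4, 222.2]), array([323, 218,   4,   9], dtype=int32))]
chord az 3.7500000000000107 posts [-42.62504652  39.33326085] [-5.05503308 57.77929249]
start [-71.34963258  25.23013512] d [0.89764331 0.44072268]
at fix [-45.6  42.9 199.5] shift cm [-2.57  1.76  4.96] turn deg [-1.000e-02  1.700e-01 -2.601e+01] t 5.35 f [-0.2 -1.2 -0.4]
at fix [-45.6  42.9 199.5] shift cm [-2.54  1.76 13.76] turn deg [-1.000e-02  1.700e-01 -2.601e+01] t 5.35 f [-0.2 -1.2 -0.4]
```

The pawl is thrown over: the knob is at (355,191) in the top view and (292,180) in the scene view, as predicted, and the wheel has not moved. Next is the position behind post1.

>>> {"method": "arm_command", "body": {"series": [-1,0.7,0,0,0,-6,1,-1.8,1.2,0,0,0,-12,1,-2.5,1.8,1,0,0,-18,1,-2.5,1.8,2,0,0,-24,1,-2.5,1.8,4,0,0,-26,1,-2.5,1.8,6,0,0,-26,1,-2.5,1.8,8,0,0,-26,1,-2.5,1.8,10,0,0,-26,1,-2.5,1.8,10,0,0,-26,1,-2.5,1.8,10,0,0,-26,1]}}

```text
time: 6.18
eef_pos: [0.4519, 0.0617, 0.0998]
tcp_rot: [1.0, 0.031, -0.001, -0.0]
contact_force: [0.4, -0.8, 0.5]
opening: 0.002
finger_force: 0.0
```

```bash
python3 - <<'E'
from h import *
plan((-71.35,25.2,62),3.75)
E
```

```text
at fix [-66.8  24.4  99.8] shift cm [-0.37 -0.27  3.78] turn deg [-0.02  0.13 -0.17] t 6.1833 f [ 0.4 -0.8  0.5]
```

>>> {"method": "arm_command", "body": {"series": [-0.4,-0.2,0.5,0,0,0,1,-0.4,-0.2,1.5,0,0,0,1,-0.4,-0.2,2.5,0,0,0,1,-0.4,-0.2,3.3,0,0,0,1,-0.4,-0.2,3.8,0,0,0,1,-0.4,-0.2,3.8,0,0,0,1]}}

```text
time: 6.68
eef_pos: [0.4469, 0.0636, 0.061]
tcp_rot: [1.0, 0.031, -0.001, -0.0]
contact_force: [-0.1, -0.6, 0.6]
opening: 0.001
finger_force: 0.0
```

```bash
python3 - <<'E'
from h import *
plan((-71.35,25.2,62),3.75)
s=cam('scene');print('yel',blobs(s,(20,120,100),(35,255,255)))
cv2.imwrite('pics/c4.png',cv2.resize(s['color'][140:260,270:400],(650,600),interpolation=cv2.INTER_CUBIC))
E
```

```text
at fix [-72.   24.3  61. ] shift cm [ 0.1  -0.05 -0.11] turn deg [-0.02  0.17 -0.16] t 6.6833 f [-0.1 -0.6  0.6]
yel [(np.int32(35), array([338.3, 191.4]), array([336, 187,   5,  10], dtype=int32)), (np.int32(2410), array([144.3, 219.7]), array([110, 190,  71,  70], dtype=int32)), (np.int32(37), array([311.2, 201.6]), array([309, 197,   5,  11], dtype=int32)), (np.int32(53), array([352.8, 211.4]), array([351, 206,   5,  12], dtype=int32)), (np.int32(33), array([324.4, 222.3]), array([323, 218,   4,   9], dtype=int32))]
```

View pics/c4.png

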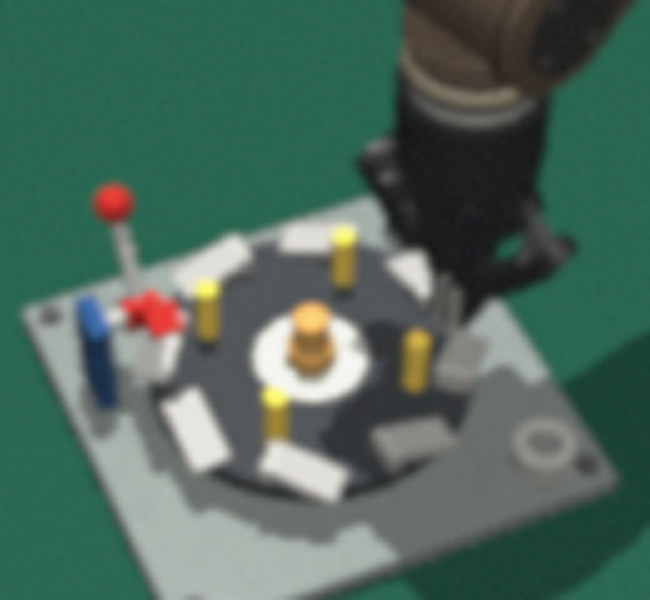

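The fingertip is behind post1 (at crop (416,360)). The knob stands thrown over at (114,203), and the sample is in the middle.

>>> {"method": "arm_command", "body": {"series": [0.5,0,0,0,0,0,1,0.9,0,0,0,0,0,1,1.2,0,0,0,0,0,1,1.5,0,0,0,0,0,1,1.8,0,0,0,0,0,1,2.1,0,0,0,0,0,1,2.4,0,0,0,0,0,1,2.7,0,0,0,0,0,1,3,0,0,0,0,0,1,3.3,0,0,0,0,0,1]}}

```text
time: 7.57
eef_pos: [0.4808, 0.0658, 0.0622]
tcp_rot: [1.0, 0.031, -0.0, -0.0]
contact_force: [-3.0, 0.8, -0.5]
opening: 0.002
finger_force: 1.2
```

```bash
cat >> h.py <<'E'
def posts():
    s=cam('scene')
    for a,c,b in blobs(s,(20,120,100),(35,255,255),10):
        if a<200 and 290<c[0]<370 and 180<c[1]<240:
            w=wf(onz(s,c,.062)); print(c,a,'fix',w.round(1),'r',np.hypot(w[0],w[1]).round(1),'wheel',np.radians((np.degrees(np.arctan2(w[1],w[0]))+45)%90-0).round(3))
    return s
E
python3 - <<'E'
from h import *
plan((-71.35,25.2,62),3.75); posts()
E
```

```text
at fix [-41.6  39.2  62.2] shift cm [-3.29 -0.04  0.02] turn deg [-0.02  0.06 -0.15] t 7.5667 f [-3.   0.8 -0.5]
[343.4 188.9] 17 fix [-52.7 -39.6  62. ] r 65.9 wheel 1.43
[313.5 197.9] 41 fix [ 34.4 -42.8  62. ] r 54.9 wheel 1.462
[350.3 215.8] 53 fix [-28.7  53.2  62. ] r 60.4 wheel 1.281
[319.3 219.9] 42 fix [49.9 32.8 62. ] r 59.8 wheel 1.367
```

>>> {"method": "arm_command", "body": {"series": [0.3,0,0,0,0,0,1,0.6,0,0,0,0,0,1,0.9,0,0,0,0,0,1,1.2,0,0,0,0,0,1,1.5,0,0,0,0,0,1,1.7,0,0,0,0,0,1,1.9,0,0,0,0,0,1,2,0,0,0,0,0,1,2,0,0,0,0,0,1]}}

```text
time: 8.37
eef_pos: [0.5015, 0.0665, 0.0626]
tcp_rot: [1.0, 0.031, 0.0, 0.0]
contact_force: [-0.9, -0.2, -0.5]
opening: 0.0
finger_force: 0.4
```

```bash
python3 - <<'E'
from h import *
plan((-71.35,25.2,62),3.75); s=posts()
print('initial angles')
for c in((338.3,191.4),(311.2,201.6),(352.8,211.4),(324.4,222.3)):
    w=wf(onz(s,c,.062));print(w.round(1),np.radians((np.degrees(np.arctan2(w[1],w[0]))+45)%90).round(3))
E
```

```text
at fix [-22.7  47.7  62.6] shift cm [-5.36 -0.11  0.05] turn deg [ 0.04 -0.05 -0.15] t 8.3667 f [-0.9 -0.2 -0.5]
[318.9 193.2] 34 fix [ 14.5 -52.5  62. ] r 54.4 wheel 1.055
[330.9 202.9] 10 fix [-0.9 -7.6 62. ] r 7.7 wheel 0.663
[313.5 215.7] 44 fix [58.2 13.9 62. ] r 59.8 wheel 1.02
[344.9 220.3] 52 fix [-9.6 60.9 62. ] r 61.7 wheel 0.942
initial angles
[-36.1 -37.   62. ] 0.011
[ 45.1 -33.2  62. ] 0.15
[-41.1  42.5  62. ] 1.554
[41.1 45.4 62. ] 0.05
```

>>> {"method": "arm_command", "body": {"series": [0.2,0,0,0,0,0,1,0.35,0,0,0,0,0,1,0.5,0,0,0,0,0,1,0.5,0,0,0,0,0,1,0.5,0,0,0,0,0,1,-0.5,0,0,0,0,0,1,-2,0,0,0,0,0,1,-4,0,0,0,0,0,1,-4,0,-1,0,0,0,1,-4,0,-2,0,0,0,1]}}

```text
time: 9.25
eef_pos: [0.4602, 0.0646, 0.0828]
tcp_rot: [1.0, 0.031, -0.0, -0.0]
contact_force: [0.2, -0.5, -0.2]
opening: 0.001
finger_force: 0.0
```

```bash
python3 - <<'E'
from h import *
plan((-71.35,25.2,62),3.75); s=posts(); t=cam('top')
for a,c,b in blobs(t,(20,120,100),(35,255,255),12):
    if a<100:
        w=wf(onz(t,c,.078)); print('top',c,a,w.round(1),np.degrees(np.arctan2(w[1],w[0])))
E
```

```text
at fix [-60.2  30.3  82.8] shift cm [-1.23 -0.03  2.08] turn deg [-0.03  0.01 -0.17] t 9.25 f [ 0.2 -0.5 -0.2]
[320.6 192.3] 41 fix [  9.  -53.6  62. ] r 54.4 wheel 0.952
[350.3 198.2] 38 fix [-55.1  -1.5  62. ] r 55.2 wheel 0.813
[331.3 203. ] 13 fix [-1.8 -6.8 62. ] r 7.1 wheel 0.534
[312.6 214.5] 41 fix [58.7  9.3 62. ] r 59.5 wheel 0.942
[343.5 221.1] 56 fix [-5.2 61.8 62. ] r 62.0 wheel 0.869
top [319.2 193. ] 30 [55.9  7.8 78. ] 7.917414761476003
top [337.1 219.3] 25 [  7.  -56.3  78. ] -82.94011296405775
```

>>> {"method": "arm_command", "body": {"series": [0,0,1,0,0,0,1,0,0,2,0,0,0,1,2,0,2,0,0,0,1,3.7,0,2,0,0,0,1,4.2,0,2,0,0,0,1,4.5,0,2,0,0,0,1,4.7,0,2,0,0,0,1,4.8,0,2,0,0,0,1,4.9,0,2,0,0,0,1,4.9,0,2,0,0,0,1]}}

```text
time: 10.18
eef_pos: [0.5086, 0.0674, 0.0616]
tcp_rot: [1.0, 0.031, -0.001, -0.0]
contact_force: [-2.1, -2.3, -2.1]
opening: -0.005
finger_force: 1.0
```

>>> {"method": "arm_command", "body": {"series": [0,0,0,0,0,0,1,-1,0,0,0,0,0,1,-3,0,0,0,0,0,1,-4,0,-2,0,0,0,1,-4,0,-5,0,0,0,1,-4,0,-9,0,0,7,1,-4,0,-13,0,0,14,1,-4,0,-14,0,0,21,1,-4,0,-14,0,0,26,1,-4,0,-14,0,0,26,1]}}

```text
time: 11.02
eef_pos: [0.471, 0.0651, 0.205]
tcp_rot: [0.981, -0.195, 0.003, -0.001]
contact_force: [0.8, 0.7, -0.6]
opening: -0.0
finger_force: 0.0
```

```bash
python3 - <<'E'
from h import *
s=posts(); t=cam('top')
for a,c,b in blobs(t,(20,120,100),(35,255,255),12):
    if a<100:
        w=wf(onz(t,c,.078)); print('top',c,a,w.round(1),np.degrees(np.arctan2(w[1],w[0])))
plan((78,-120,200),-22.4)
E
```

```text
[321.6 192.5] 42 fix [  6.8 -51.8  62. ] r 52.3 wheel 0.916
[350.4 199.2] 37 fix [-53.8   1.8  62. ] r 53.9 wheel 0.752
[331.3 203. ] 13 fix [-1.8 -6.8 62. ] r 7.1 wheel 0.534
[312.3 213.9] 47 fix [58.7  7.1 62. ] r 59.1 wheel 0.905
[342.7 221.5] 46 fix [-2.8 62.2 62. ] r 62.2 wheel 0.83
top [320.3 193.2] 30 [56.3  5.  78. ] 5.059319834682601
top [315.9 213.1] 19 [ 4.6 -1.4 78. ] -17.433772068615383
top [336.9 220.4] 25 [  4.2 -56.7  78. ] -85.77187505074384
at fix [-51.6  34.3 202.6] shift cm [12.92 15.46  0.26] turn deg [-0.04 -0.06  0.13] t 11.1167 f [ 0.4 -0.5 -0. ]
```

The wheel is at about -0.70 rad, mid-window. Next I move to the -y side of the knob.

>>> {"method": "arm_command", "body": {"series": [3,3,0,0,0,0,1,6,6,0,0,0,0,1,9,9,0,0,0,0,1,12,12,0,0,0,0,1,12.9,15,0,0,0,0,1,12.9,15.5,0,0,0,0,1,12.9,15.5,2,0,0,0,1,12.9,15.5,4,0,0,0,1,12.9,15.5,5,0,0,0,1,12.9,15.5,5,0,0,0,1]}}

```text
time: 11.95
eef_pos: [0.5276, -0.126, 0.1485]
tcp_rot: [0.981, -0.194, -0.004, -0.001]
contact_force: [-0.3, -0.1, 0.4]
opening: -0.001
finger_force: 0.0
```

```bash
python3 -c "
from h import *
plan((78,-120,110),-22.4)"
```

```text
at fix [  74.8 -120.3  148.5] shift cm [ 0.35 -0.03  3.85] turn deg [-0.03  0.44  0.06] t 11.95 f [-0.3 -0.1  0.4]
```

>>> {"method": "arm_command", "body": {"series": [0.3,0,1.5,0,0,0,1,0.3,0,3,0,0,0,1,0.3,0,3.8,0,0,0,1,0.3,0,3.8,0,0,0,1,0.3,-0.6,3.8,0,0,0,1,0.3,-1.1,3.8,0,0,0,1,0.3,-1.5,3.8,0,0,0,1,0.3,-1.9,3.8,0,0,0,1,0.3,-2.3,3.8,0,0,0,1,0.3,-2.7,3.8,0,0,0,1]}}

```text
time: 12.78
eef_pos: [0.5437, -0.1045, 0.1159]
tcp_rot: [0.981, -0.193, 0.0, 0.002]
contact_force: [-6.2, -6.2, 10.6]
opening: -0.003
finger_force: 5.7
```

```bash
python3 - <<'E'
from h import *
plan((78,-72,110),-22.4)
s=cam('scene');print('red',blobs(s,(0,140,70),(8,255,255),8))
for y,z in((-78,118),(-66,124),(-56,127),(-45,128),(-15,120)):print(y,proj(s,fw((78,y,z))).round(1))
E
```

```text
at fix [ 81.4 -94.3 115.9] shift cm [-0.34 -2.23  0.58] turn deg [ 0.18 -0.08  0.09] t 12.7833 f [-6.2 -6.2 10.6]
red [(np.int32(31), array([268. , 131.9]), array([265, 129,   6,   8], dtype=int32)), (np.int32(36), array([292.3, 180.1]), array([290, 177,   6,   7], dtype=int32)), (np.int32(55), array([300.6, 202.8]), array([295, 199,  11,   8], dtype=int32))]
-78 [292.3 179.6]
-66 [293.8 181.1]
-56 [295.1 182.9]
-45 [296.7 185.5]
-15 [301.2 195.6]
```

The tip rode slightly high against the ball: the force was 10 N and the knob has not moved. I'll back off and go in lower.

>>> {"method": "arm_command", "body": {"series": [0,0.8,0,0,0,0,1,-0.2,2,0,0,0,0,1,-0.3,2.5,0,0,0,0,1,-0.3,2.5,0,0,0,0,1,-0.3,2.5,0.5,0,0,0,1,-0.3,2.5,1,0,0,0,1,-0.3,2.5,1,0,0,0,1,-0.3,2.5,1,0,0,0,1]}}

```text
time: 13.5
eef_pos: [0.5305, -0.1253, 0.1036]
tcp_rot: [0.981, -0.194, -0.001, -0.0]
contact_force: [1.1, 0.8, -0.5]
opening: 0.002
finger_force: 0.0
```

```bash
python3 - <<'E'
from h import *
for i in range(2):
  plan((78,-72,103),-22.4)
  s=cam('scene')
print('red',blobs(s,(0,140,70),(8,255,255),8))
plan((78,-72,103),-22.4)
posts()
cv2.imwrite('pics/c5.png',cv2.resize(s['color'][140:260,250:380],(650,600),interpolation=cv2.INTER_CUBIC))
E
```

```text
at fix [  77.2 -118.5  103.6] shift cm [ 0.08 -4.65  0.06] turn deg [-0.01  0.1  -0.  ] t 13.5 f [ 1.1  0.8 -0.5]
at fix [  77.5 -118.5  104. ] shift cm [ 0.05 -4.65  0.1 ] turn deg [-0.01  0.05  0.01] t 13.55 f [-0.6  0.1 -0.3]
red [(np.int32(24), array([267.5, 131.8]), array([265, 129,   5,   8], dtype=int32)), (np.int32(33), array([292.2, 180.4]), array([289, 178,   7,   6], dtype=int32)), (np.int32(55), array([300.5, 202.6]), array([295, 199,  11,   8], dtype=int32))]
at fix [  77.7 -118.5  104.3] shift cm [ 0.03 -4.65  0.13] turn deg [-0.01  0.02  0.01] t 13.6 f [-0.1 -0.   0.9]
[321.6 192.7] 40 fix [  7.1 -51.2  62. ] r 51.6 wheel 0.924
[350.4 199.2] 45 fix [-53.8   1.8  62. ] r 53.9 wheel 0.752
[312.1 214.2] 56 fix [59.5  7.8 62. ] r 60.0 wheel 0.915
[342.5 220.9] 53 fix [-3.1 60.2 62. ] r 60.3 wheel 0.837
```

View pics/c5.png

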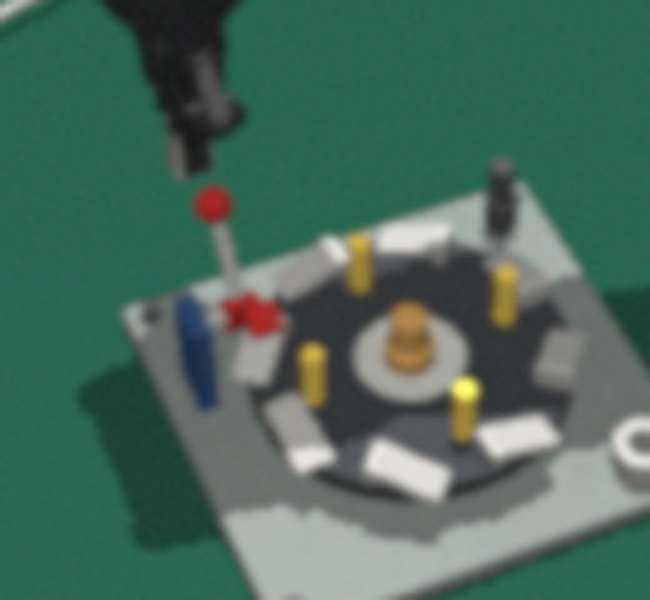

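The picture shows the fingertips at crop (190,175), clear of the knob at (213,204). The wheel and sample are unchanged. This push also rises slightly along the knob's arc.

>>> {"method": "arm_command", "body": {"series": [0,-0.5,0.3,0,0,0,1,0,-0.9,0.3,0,0,0,1,0,-1.2,0.3,0,0,0,1,0,-1.5,0.3,0,0,0,1,0,-1.8,0.2,0,0,0,1,0,-2.1,0,0,0,0,1,0,-2.4,-0.2,0,0,0,1,0,-2.7,-0.3,0,0,0,1]}}

```text
time: 14.32
eef_pos: [0.5416, -0.1006, 0.1081]
tcp_rot: [0.981, -0.194, 0.0, 0.0]
contact_force: [-0.2, 0.1, 0.0]
opening: 0.0
finger_force: 0.2
```

```bash
python3 - <<'E'
from h import *
plan((78,-72,109),-22.4)
s=cam('scene')
print('red',blobs(s,(0,140,70),(8,255,255),8))
E
```

```text
at fix [ 78.  -91.4 108.1] shift cm [-0.   -1.94 -0.1 ] turn deg [ 0.01 -0.04 -0.  ] t 14.3167 f [-0.2  0.1  0. ]
red [(np.int32(44), array([268.7, 131.4]), array([265, 127,   7,  10], dtype=int32)), (np.int32(38), array([293. , 180.8]), array([290, 177,   7,   8], dtype=int32)), (np.int32(63), array([300.9, 204.1]), array([295, 200,  12,   9], dtype=int32))]
```

>>> {"method": "arm_command", "body": {"series": [0,-0.3,-0.1,0,0,0,1,0,-0.6,-0.1,0,0,0,1,0,-0.9,-0.1,0,0,0,1,0,-1.2,-0.1,0,0,0,1,0,-1.4,-0.1,0,0,0,1,0,-1.6,-0.1,0,0,0,1,0,-1.8,-0.1,0,0,0,1,0,-2,-0.1,0,0,0,1,0,-2.2,-0.1,0,0,0,1,0,-2.3,-0.1,0,0,0,1]}}

```text
time: 15.2
eef_pos: [0.5501, -0.0792, 0.1085]
tcp_rot: [0.981, -0.194, 0.0, -0.0]
contact_force: [0.4, 0.4, 0.4]
opening: -0.001
finger_force: 0.0
```

```bash
python3 - <<'E'
from h import *
plan((78,-72,109),-22.4)
s=cam('scene')
print('red',blobs(s,(0,140,70),(8,255,255),8))
E
```

```text
at fix [ 77.7 -68.4 108.5] shift cm [ 0.03  0.36 -0.05] turn deg [-0.01 -0.   -0.  ] t 15.2 f [0.4 0.4 0.4]
red [(np.int32(71), array([270.3, 130.6]), array([265, 126,  11,  11], dtype=int32)), (np.int32(40), array([296.4, 185.8]), array([294, 182,   6,   8], dtype=int32)), (np.int32(93), array([301.7, 207.9]), array([295, 200,  13,  17], dtype=int32))]
```

>>> {"method": "arm_command", "body": {"series": [0,0,0,0,0,0,1,0,0,0,0,0,0,1,0,0.5,0,0,0,0,1,0,2,0,0,0,0,1,0,4,0,0,0,0,1,0,6,-2,0,0,0,1,0,8,-5,0,0,0,1,0,11,-8,0,0,0,1,0,14,-9,0,0,0,1,0,17,-9,0,0,0,1]}}

```text
time: 16.08
eef_pos: [0.4864, -0.2395, 0.2034]
tcp_rot: [0.981, -0.194, 0.004, 0.002]
contact_force: [0.1, 0.4, -0.2]
opening: 0.006
finger_force: 0.0
```

>>> {"method": "arm_command", "body": {"series": [0,4,0,0,0,0,1,0,8,0,0,0,0,1,0,12,0,0,0,0,1,0,12,0,0,0,0,1,0,12,0,0,0,0,1]}}

```text
time: 16.5
eef_pos: [0.4382, -0.3496, 0.1985]
tcp_rot: [0.981, -0.196, -0.0, -0.0]
contact_force: [-0.4, 1.1, 0.6]
opening: 0.001
finger_force: 0.0
```

```bash
python3 - <<'E'
from h import *
t=cam('top');s=posts()
print('red',blobs(s,(0,140,70),(8,255,255),8),blobs(t,(0,140,70),(8,255,255),8))
for a,c,b in blobs(t,(20,120,100),(35,255,255),12):
    if a<100:
        w=wf(onz(t,c,.078)); print('top',c,a,w.round(1),np.degrees(np.arctan2(w[1],w[0])))
cr=np.hstack([cv2.resize(t['color'][155:285,250:380],(400,400),interpolation=cv2.INTER_CUBIC),cv2.resize(s['color'][165:275,270:400],(400,400),interpolation=cv2.INTER_CUBIC)])
cv2.imwrite('pics/c6.png',cr)
st=telemetry.get_state();print(st['time'],st['contact_force'])
E
```

```text
[321.6 191.9] 46 fix [  6.  -53.8  62. ] r 54.2 wheel 0.896
[350.4 199.1] 38 fix [-54.    1.5  62. ] r 54.0 wheel 0.758
[331.2 203.1] 12 fix [-1.4 -6.6 62. ] r 6.8 wheel 0.581
[312.3 214. ] 48 fix [58.8  7.4 62. ] r 59.3 wheel 0.91
[342.6 221.4] 44 fix [-2.7 61.8 62. ] r 61.8 wheel 0.829
red [(np.int32(183), array([276.6, 127.5]), array([265, 120,  23,  17], dtype=int32)), (np.int32(141), array([301. , 206.2]), array([295, 193,  13,  27], dtype=int32))] [(np.int32(168), array([333.2, 188. ]), array([324, 179,  22,  17], dtype=int32))]
top [320.3 193.2] 31 [56.3  5.  78. ] 5.059319834682601
top [292.3 209. ] 30 [-4.8 57.7 78. ] 94.73669282023748
top [314.5 213. ] 28 [ 3.7  1.9 78. ] 27.593326250187275
top [336.9 220.4] 25 [  4.2 -56.7  78. ] -85.77187505074384
top [308.4 236.8] 24 [-57.3  -3.7  78. ] -176.33731019769138
16.6 [ 0.48789929 -0.00522629 -0.9604495 ]
```

View pics/c6.png

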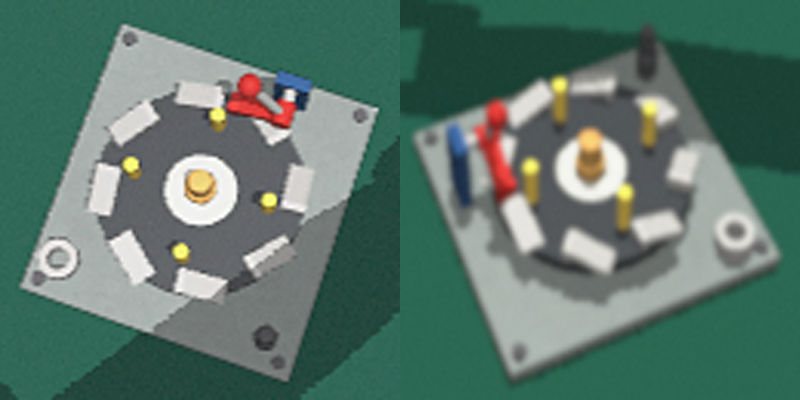

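The knob is back at its starting pixels, (331,183) in the top view and (301,196) in the scene view, so the pawl is fully home. The wheel is one notch back at about -0.71 rad, and the sample and gauges stand undisturbed.

```bash
python3 -c "
from plant import ctrl
print(ctrl.sign_off())"
```

```text
the job is handed in; nothing more can be done
None
```

The wheel is one notch back (about -0.71 rad) with the pawl down in the next notch and the sample still in the middle; my first try at tipping the pawl back rode high on the knob (about 14 N, nothing moved), the second worked, and the job is handed in.

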